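# Knock two soap bars out of a page-turn mould

## Task

Turn the full two-pocket soap mould over on its hinge by its steel handle bar, and rap it down over the cork pad by letting it fall the last few centimetres, so that both bars of soap drop out of their pockets. Then turn the emptied mould back to where it was, leaving both bars lying flat on the cork, and do not disturb the other things on the desk.

Things in the scene. Friction and masses are not known exactly. Their poses are not given: they have to be found in the camera images.
- base: Wooden base board of the mould, fixed to the desk, 140 x 205 x 8 mm. Origin: centre of its underside, on the desk. x runs along the hinge (roughly away from the robot), y from the mould's starting side (-y) to its landing side (+y), z up. The hinge axis is parallel to x, 30 mm above the origin.
- pad (a point): Middle of the top of the cork landing pad, 12 mm above the desk, 56 mm from the hinge line on the base's +y side. The pad is 116 mm along the hinge and 76 mm across.
- tray (a joint): Hinge of the aluminium tray (0.26 kg), rad: 0 = start, open side up on the base's -y half; grows as it is turned over like a page; 1.57 upright; 3.14 = upside down over the cork, its rim 5 mm above it, at a hard stop. Swings freely and falls to the nearer side when let go. The tray is 104 mm long along the hinge, 29 mm tall, and reaches from 23 to 83 mm from the hinge axis.
- pocket (a point): Middle of the tray's floor underside, between its two pockets, 53 mm from the hinge axis. Small steel keepers over the rim of each bar hold it in even upside down. They spring back only at a sharp knock: lowering the tray by hand does not free the bars, letting it go 20 to 30 degrees above its stop (handle 50 to 70 mm above its lowest place) so that it falls does.
- handle (a point): Middle of the tray's handle, a round steel bar 12 mm thick, 90 mm long, parallel to the hinge, 145 mm from its axis; 30 mm above the desk at joint 0 and 3.14. Two arms 78 mm apart carry it; 56 mm are free between it and the tray, only desk is below. Pinch it from above, fingers closing across it: it turns between them while the hand stays pointing down.
- bar_a: Cream soap bar, 45 g, 40 x 49 x 18 mm, stepped (40 x 49 mm face 5 mm thick, the rest 33 x 41 mm). Starts in the pocket on the base's -x side. Origin: its middle. z is up at the start, down once turned out. Origin height above the desk: 34 mm while held in the tray upside down, 21 mm lying flat on the cork.
- bar_b: The same kind of soap bar, in the pocket on the base's +x side.
- case: Bystander: flat pencil case, white with a pale wooden lid and a steel bow handle on top, 147 x 77 x 62 mm, right of the mould. Origin: centre of its underside.
- camera: Bystander: pink instant camera, 55 x 105 x 85 mm, beyond the mould. Origin: centre of its underside.
- cup: Bystander: amber glass with brushes, 72 mm across, 147 mm tall over the brushes, left of the mould. Origin: centre of its underside.
- tape: Bystander: roll of paper tape lying flat, 84 mm across, 22 mm high, beyond the mould. Origin: centre of its underside.
Things that resemble listed ones, but are neither listed nor needed, are in the scene too. What is shaped like the bar_a but black is not meant.

How it is judged:
By the outcome, as a careful person would: the job done as asked, in the order asked, and still so for the second after the job is handed in, with the robot touching nothing.
It also fails if it takes over 42 s, if anything falls off the work surface, if the arm or the gripper's body presses on something with over 40 N, if the wrist force passes 120 N, or if a joint passes its speed limit or range.

## Robot

A 7-joint arm with a two-finger parallel gripper is mounted at the origin on the work surface. World frame = base frame: x ahead of the robot, y to its left, z up, the work surface at z = 0. Lengths are in m, angles in rad, forces in N, time in s.
With the tool pointing down it reaches from about 0.425 to 0.875 m from the base axis. Payload 4.7 kg.
Tool frame: the origin (TCP) lies between the finger pads; the fingertips stand 11 mm ahead of it and the grasp point (between the pads) lies 8 mm behind it; z points along the fingers, y is the line along which they close (so a half turn about z gives the same grasp; the last joint's range is limited). The gripper opens to 87 mm and grips with 3 to 60 N. Pads are 19 mm wide; open, the fingers measure 117 mm over their backs; the gripper's body (75 mm by 190 mm) begins 51 mm behind the grasp point.
Start: joints at [-1.197, 0.321, -0.07, 1.45, 0.023, 1.371, -0.057], TCP at [0.229, 0.608, 0.234] pointing down, gripper open.
Joint ranges: [-2.86, 2.86], [-0.3, 2.09], [-1.38, 1.24], [0.06, 2.45], [-1.56, 4.7], [0.09, 2.05], [-2.69, 2.69]. Speed limits (rad/s): [2.57, 2.57, 3.14, 3.14, 3.14, 3.14, 3.14].

## Interface

Orientations are given as [roll, pitch, yaw] about the fixed x, y, z axes, in that order (R = Rz(yaw) Ry(pitch) Rx(roll)).
In Python, from cell import r gives the robot as it stands.
- The arm moves only by the tool step_arm, never from a script. Its argument "commands" is a list of rows, each a list of 7 numbers: the finger opening in m, from 0 to 0.087, then the shift along the tool's x, y, z in m, then the turn, a rotation vector about the tool's x, y, z in rad. In form: [[grip, dx, dy, dz, rx, ry, rz], ...]. A call has 1 to 10 rows; each row is the pose to reach, as a shift and turn from the pose commanded when the call began, along the tool's axes at that moment; what a row does not reach only later rows make up. A row lasts 1/12 s, in which the tool goes at most 41.7 mm and 7.16 degrees, less where a joint would pass 70% of its speed; a pose out of reach is approached as far as the arm can. A call with a gripper value outside its range is refused whole. The fingers move at their own pace and stop on an object; the grip force is fixed at half the most. Time passes only in rows, so rows that repeat a pose let the fingers close. It gives the time, the measured TCP pose, the force, the opening and the grip force at its end, in the units of the state.
- r.sense(): the state, without advancing time (a new reading comes with each control period).
- r.grab_frame(name): name is "scene" or "side" or "wrist"; returns the picture (400x640x3 uint8, red, green, blue); there is no depth.
- r.camera_params(name): a dict with "K" (3x3 intrinsics, pixels), "T" (4x4, takes a point from camera to world coordinates). Camera axes: x right, y down, z forward; pixel columns grow to the right and rows downward; lengths in m; the calibration is good to about 2 mm. A picture is of the moment at which its call begins: read the wrist's pose just before it. camera_params takes no time and is no camera call; for the wrist camera it gives the pose at the moment of the call.
- r.sign_off(): hands the job in; it is judged then, once.
The state is a dict: "time": time; "joint_positions": joint angles; "joint_vel": joint speeds; "joint_torque": joint torques, N m; "ee_pos": TCP position; "orientation": TCP orientation; "force": force on the tool from outside, world axes, zero at the start; "moment": the same for the moment, N m; "gripper_width": opening from 0.0 (shut) to 1.0 (fully open); "grip_force": force on a finger pad.
Only numpy, scipy, OpenCV 4.12 (cv2) and the standard library are available. Lean on these libraries where they do the work, as an engineer would, in place of code of your own. Each camera call takes 0.05 s, during which the arm holds its last target. There are 200 camera calls.

## Working session

There is one attempt and no reset: what is moved stays moved. The work goes in short steps, Python scripts to look and compute and a tool call to move; the robot and the scene stay as the last step left them, time stands still between calls to the robot, and variables do not carry over. Pictures are saved under pics/ and viewed, at most 10 in all, crops included, and the job is handed in when it is done.

Besides the shell and the picture viewer there is one more tool, called after ">>>" as name(argument=value, ...), one argument or row to a line, values as JSON. step_arm: Moves the arm, as the interface text tells. Its arguments: {"type":"object","properties":{"commands":{"type":"array"}},"required":["commands"]}

```bash
mkdir -p pics; python3 - <<'E'
from cell import r
import cv2
for n in ("scene","side"):
    cv2.imwrite(f"pics/{n}0.png",r.grab_frame(n)[:,:,::-1])
    p=r.camera_params(n);print(n,p["K"].round(1).tolist(),p["T"].round(3).tolist())
s=r.sense();print(s)
E
```

```text
scene [[401.4, 0.0, 325.7], [0.0, 401.4, 203.8], [0.0, 0.0, 1.0]] [[0.84, 0.293, -0.457, 1.029], [0.543, -0.469, 0.697, -0.705], [-0.011, -0.833, -0.553, 0.609], [0.0, 0.0, 0.0, 1.0]]
side [[378.1, 0.0, 310.9], [0.0, 378.1, 202.0], [0.0, 0.0, 1.0]] [[0.962, -0.172, 0.211, 0.342], [-0.273, -0.585, 0.763, -0.814], [-0.008, -0.792, -0.61, 0.723], [0.0, 0.0, 0.0, 1.0]]
{'time': 0.1, 'joint_positions': array([-1.19689562,  0.32173727, -0.07007737,  1.45154207,  0.02261797,
        1.37079675, -0.05694339]), 'joint_vel': array([-8.18098332e-06, -7.01463566e-04,  8.10474773e-04, -4.13547856e-03,
       -7.37132316e-04,  1.24064072e-03, -1.61256635e-04]), 'joint_torque': array([ 1.75312307e-04, -4.92570949e+01, -4.05628402e-01, -3.13396418e+01,
       -6.39804220e-02,  3.95458750e-02,  4.51779124e-05]), 'ee_pos': array([0.22874581, 0.60791758, 0.23258384]), 'orientation': array([-3.13989951e+00,  1.12730443e-04,  2.78177288e+00]), 'force': array([-0.42281626, -0.38163043,  0.28848433]), 'moment': array([ 0.05314666, -0.02417173, -0.03117163]), 'grip_force': 0.0, 'gripper_width': 1.0040387661103645}
```

View pics/scene0.png

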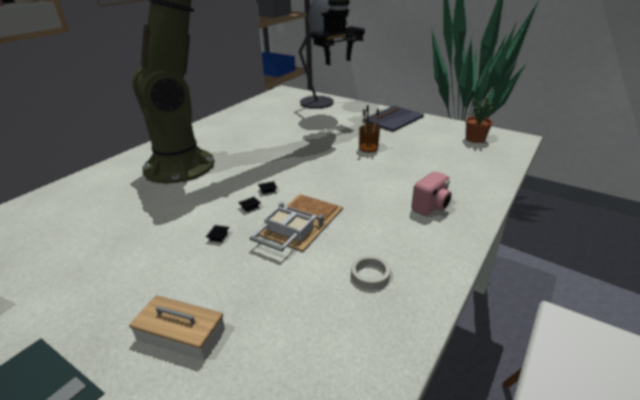

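View pics/side0.png

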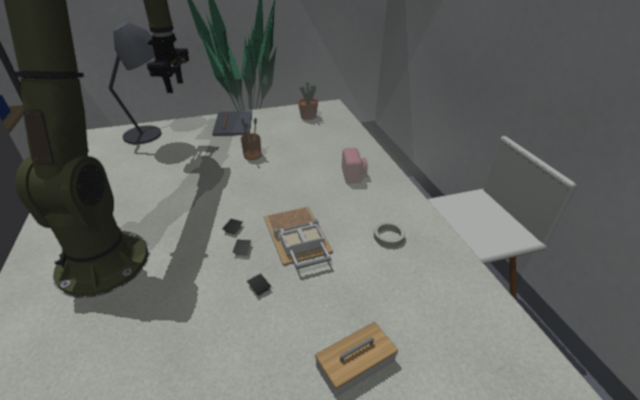

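The mould shows at about (297,222) in scene and (298,237) in side. Its handle bar is towards the case, near (270,247) and (312,263). The pencil case's steel bow at (175,315) is the only look-alike handle, and it sits on a lid, so it isn't the one meant. I'll enlarge both views to confirm.

```bash
python3 - <<'E'
import cv2,numpy as np
a=cv2.imread("pics/scene0.png")[185:275,235:355];b=cv2.imread("pics/side0.png")[195:285,245:365]
cv2.imwrite("pics/crop.png",np.vstack([cv2.resize(a,None,fx=3.3,fy=3.3,interpolation=3),cv2.resize(b,None,fx=3.3,fy=3.3,interpolation=3)]))
E
```

```text
(no output)
```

View pics/crop.png

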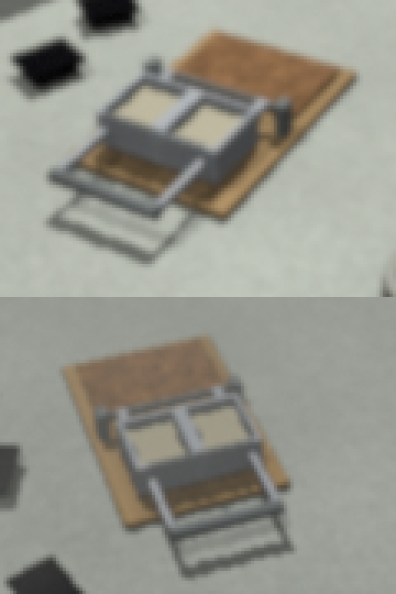

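The crop confirms the mould: a two-pocket tray with cream bars, and a round bar on two arms, its ends at crop (50,177)/(158,210) in scene and (168,233)/(283,211) in side. Next I'll triangulate.

```bash
cat > h.py <<'E'
import numpy as np, cv2
from cell import r
def P(n,c=None):
    c=c or r.camera_params(n);T=np.linalg.inv(c["T"]);return c["K"]@T[:3]
def tri(P1,a,P2,b):
    X=cv2.triangulatePoints(P1,P2,np.array(a,float),np.array(b,float))[:,0];return X[:3]/X[3]
def plane(c,uv,z):
    d=c["T"][:3,:3]@np.linalg.solve(c["K"],[uv[0],uv[1],1.]);o=c["T"][:3,3];return o+d*(z-o[2])/d[2]
E
python3 - <<'E'
from h import *
S=lambda p:(235+p[0]/3.3-.35,185+p[1]/3.3-.35)
D=lambda p:(245+p[0]/3.3-.35,195+p[1]/3.3-.35)
p,q=P("scene"),P("side")
for n,a,b in (("hl",(50,177),(168,233)),("hr",(158,210),(283,211)),("FR",(222,216),(290,190)),("BR",(355,75),(208,40)),("BL",(210,32),(65,71))):
    print(n,tri(p,S(a),q,D(b)).round(3))
c=r.camera_params("side");e=r.camera_params("scene")
for n,z,a in (("FL",.008,(130,230)),("BL",.008,(65,71)),("BR",.008,(208,40)),("FR",.008,(290,190)),("hl",.03,(168,233)),("hr",.03,(283,211))): print(n,plane(c,D(a),z).round(3))
for n,z,a in (("FR",.008,(222,216)),("BR",.008,(355,75)),("BL",.008,(210,32)),("hl",.03,(50,177)),("hr",.03,(158,210))): print("sc",n,plane(e,S(a),z).round(3))
E
```

```text
hl [ 0.476 -0.185  0.029]
hr [ 0.566 -0.181  0.029]
FR [ 0.587 -0.137  0.003]
BR [0.575 0.066 0.004]
BL [0.439 0.054 0.007]
FL [ 0.453 -0.151  0.008]
BL [0.439 0.053 0.008]
BR [0.574 0.06  0.008]
FR [ 0.585 -0.145  0.008]
hl [ 0.476 -0.183  0.03 ]
hr [ 0.566 -0.185  0.03 ]
sc FR [ 0.59  -0.139  0.008]
sc BR [0.579 0.061 0.008]
sc BL [0.44  0.052 0.008]
sc hl [ 0.479 -0.19   0.03 ]
sc hr [ 0.566 -0.178  0.03 ]
```

Heights match the text (bar z 0.029 against 0.030, board about 0.006 against 0.008). Base is at about (0.514,-0.0445) with yaw 0.06, and the handle is near (0.521,-0.185). I'll approach by a waypoint clear of the cup, at yaw 3.20 so the fingers close across the bar.

>>> step_arm(
  commands=[
    [0.05,-0.36,-0.247,-0.03,0,0,-0.418],
    [0.05,-0.36,-0.247,-0.03,0,0,-0.418],
    [0.05,-0.36,-0.247,-0.03,0,0,-0.418],
    [0.05,-0.36,-0.247,-0.03,0,0,-0.418],
    [0.05,-0.36,-0.247,-0.03,0,0,-0.418],
    [0.05,-0.36,-0.247,-0.03,0,0,-0.418],
    [0.05,-0.36,-0.247,-0.03,0,0,-0.418],
    [0.05,-0.36,-0.247,-0.03,0,0,-0.418],
    [0.05,-0.36,-0.247,-0.03,0,0,-0.418],
    [0.05,-0.36,-0.247,-0.03,0,0,-0.418],
  ],
)

```text
time: 0.93
ee_pos: [0.4666, 0.2669, 0.262]
orientation: [3.142, -0.0, -3.083]
force: [-0.1, 1.3, 0.1]
gripper_width: 0.577
grip_force: 0.0
```

>>> step_arm(
  commands=[
    [0.05,-0.023,-0.42,0.06,0,0,0],
    [0.05,-0.023,-0.42,0.06,0,0,0],
    [0.05,-0.023,-0.42,0.06,0,0,0],
    [0.05,-0.023,-0.42,0.06,0,0,0],
    [0.05,-0.023,-0.42,0.06,0,0,0],
    [0.05,-0.023,-0.42,0.06,0,0,0],
    [0.05,-0.023,-0.42,0.06,0,0,0],
    [0.05,-0.023,-0.42,0.06,0,0,0],
    [0.05,-0.023,-0.42,0.06,0,0,0],
    [0.05,-0.023,-0.42,0.06,0,0,0],
  ],
)

```text
time: 1.77
ee_pos: [0.5121, -0.1428, 0.2028]
orientation: [3.141, 0.0, -3.083]
force: [1.0, -0.8, -0.4]
gripper_width: 0.574
grip_force: 0.0
```

```bash
python3 - <<'E'
from h import *
import pickle
c=r.camera_params("wrist");cv2.imwrite("pics/w1.png",r.grab_frame("wrist")[:,:,::-1]);pickle.dump(c,open("c1.pkl","wb"))
s=r.sense();print(s["time"],s["ee_pos"],s["orientation"],s["joint_positions"].round(2))
p=P("wrist",c)
for X in ([.476,-.187,.03],[.566,-.183,.03],[.523,-.189,.03],[.514,-.0445,.008]):
    v=p@np.r_[X,1];print((v[:2]/v[2]).round(0))
E
```

```text
1.8167 [ 0.51085216 -0.15330148  0.20208695] [-3.13481044e+00 -6.72793913e-04 -3.09375543e+00] [-0.3   0.09  0.57  1.8  -0.04  1.26  1.9 ]
[276. 147.]
[277. 234.]
[273. 194.]
[409. 189.]
```

View pics/w1.png

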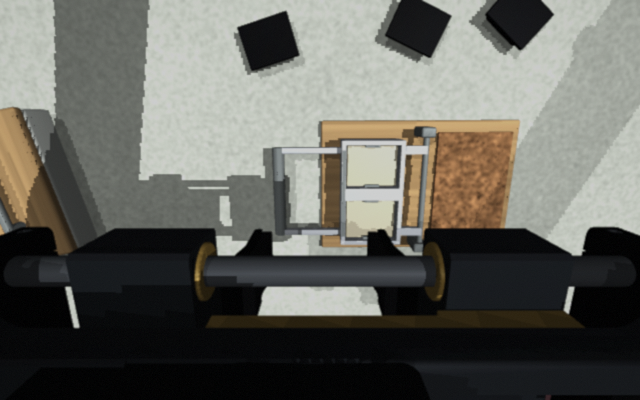

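The wrist view shows the mould aligned with the tool. The bar runs (279,147)–(279,236), the board's near edge lies along v=121 (u 320–518), and three black decoy bars are at the top.

```bash
python3 - <<'E'
from h import *
import pickle
c=pickle.load(open("c1.pkl","rb"))
for n,uv,z in (("h",(279,192),.03),("h0",(279,147),.03),("h1",(279,236),.03),("FL",(320,121),.008),("BL",(518,121),.008)): print(n,plane(c,uv,z).round(4))
q=P("side");S=(245+(168+283)/2/3.3-.35,195+222/3.3-.35)
print(tri(P("wrist",c),(279,192),q,S).round(4))
s=r.sense();print(s["ee_pos"],s["orientation"])
E
```

```text
h [ 0.5207 -0.1826  0.03  ]
h0 [ 0.4755 -0.1838  0.03  ]
h1 [ 0.5681 -0.1813  0.03  ]
FL [ 0.4488 -0.1451  0.008 ]
BL [0.4368 0.0577 0.008 ]
[ 0.5209 -0.1827  0.0286]
[ 0.51085216 -0.15330148  0.20208695] [-3.13481044e+00 -6.72793913e-04 -3.09375543e+00]
```

>>> step_arm(
  commands=[
    [0.05,-0.007,-0.027,0.03,0,0,0],
    [0.05,-0.007,-0.027,0.06,0,0,0],
    [0.05,-0.007,-0.027,0.09,0,0,0],
    [0.05,-0.007,-0.027,0.09,0,0,0],
    [0.05,-0.007,-0.027,0.09,0,0,0],
  ],
)

```text
time: 2.23
ee_pos: [0.5196, -0.1669, 0.1119]
orientation: [3.141, -0.004, -3.083]
force: [1.0, 0.3, 1.0]
gripper_width: 0.575
grip_force: 0.0
```

```bash
python3 - <<'E'
from h import *
c=r.camera_params("wrist");cv2.imwrite("pics/w2.png",r.grab_frame("wrist")[:,:,::-1])
s=r.sense();print(s["ee_pos"],s["orientation"])
import pickle;pickle.dump(c,open("c2.pkl","wb"))
E
```

```text
[ 0.52121732 -0.16723038  0.11376265] [-3.14151316e+00 -2.67736486e-04 -3.08293857e+00]
```

View pics/w2.png

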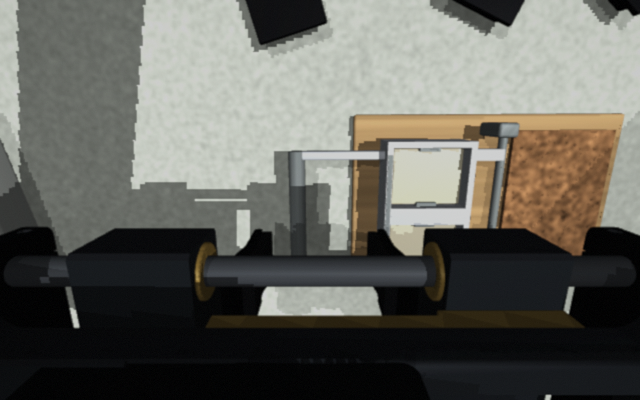

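Bar at u≈297 (v 152–255), finger gap centred at u≈318, so I still need to shift towards -y.

```bash
python3 - <<'E'
from h import *
import pickle
c=pickle.load(open("c2.pkl","rb"));e=pickle.load(open("c1.pkl","rb"))
for uv,z in (((297,156),.03),((297,250),.03),((354,115),.008),((622,114),.008)): print(plane(c,uv,z).round(4))
print(tri(P("",e),(279,149),P("",c),(297,154)))
E
```

```text
[ 0.4793 -0.1845  0.03  ]
[ 0.5508 -0.1815  0.03  ]
[ 0.4486 -0.1442  0.008 ]
[0.436  0.0574 0.008 ]
[ 0.47904667 -0.18532622  0.01694823]
```

>>> step_arm(
  commands=[
    [0.05,0,-0.016,0.02,0,0,0],
    [0.05,0,-0.016,0.045,0,0,0],
    [0.05,0,-0.016,0.07,0,0,0],
    [0.05,0,-0.016,0.087,0,0,0],
    [0.05,0,-0.016,0.087,0,0,0],
    [0.0,0,-0.016,0.087,0,0,0],
    [0.0,0,-0.016,0.087,0,0,0],
    [0.0,0,-0.016,0.087,0,0,0],
    [0.0,0,-0.016,0.087,0,0,0],
    [0.0,0,-0.016,0.087,0,0,0],
  ],
)

```text
time: 3.12
ee_pos: [0.5229, -0.1836, 0.0274]
orientation: [-3.141, 0.002, -3.083]
force: [-0.6, -0.2, -0.4]
gripper_width: 0.283
grip_force: 0.0
```

>>> step_arm(
  commands=[
    [0.0,0,0,0,0,0,0],
    [0.0,0,0,0,0,0,0],
    [0.0,0,0,0,0,0,0],
    [0.0,0,0,0,0,0,0],
    [0.0,0,0,0,0,0,0],
  ],
)

```text
time: 3.53
ee_pos: [0.5222, -0.1831, 0.0265]
orientation: [3.141, 0.0, -3.083]
force: [-0.9, 1.5, 5.5]
gripper_width: 0.125
grip_force: 30.0
```

>>> step_arm(
  commands=[
    [0,0,0.0004,-0.0101,0,0,0],
    [0,0,0.0022,-0.0252,0,0,0],
    [0,0,0.0071,-0.0448,0,0,0],
    [0,0,0.0158,-0.0658,0,0,0],
    [0,0,0.0277,-0.0852,0,0,0],
    [0,0,0.0425,-0.1025,0,0,0],
    [0,0,0.0598,-0.1173,0,0,0],
    [0,0,0.0792,-0.1292,0,0,0],
    [0,0,0.1002,-0.1379,0,0,0],
    [0,0,0.1223,-0.1432,0,0,0],
  ],
)

```text
time: 4.37
ee_pos: [0.5153, -0.0656, 0.173]
orientation: [-3.136, 0.003, -3.087]
force: [-1.5, -4.2, 4.8]
gripper_width: 0.127
grip_force: 30.0
```

>>> step_arm(
  commands=[
    [0,0,0.0227,-0.0018,0,0,0],
    [0,0,0.0454,0.0,0,0,0],
    [0,0,0.0675,0.0053,0,0,0],
    [0,0,0.0885,0.014,0,0,0],
    [0,0,0.1079,0.0259,0,0,0],
    [0,0,0.1252,0.0407,0,0,0],
    [0,0,0.137,0.0539,0,0,0],
    [0,0,0.1443,0.0642,0,0,0],
    [0,0,0.1475,0.069,0,0,0],
    [0,0,0.1475,0.069,0,0,0],
  ],
)

```text
time: 5.2
ee_pos: [0.5065, 0.0864, 0.1001]
orientation: [3.142, 0.0, -3.083]
force: [1.1, 2.2, 0.7]
gripper_width: 0.132
grip_force: 30.0
```

>>> step_arm(
  commands=[
    [0,0,0.0015,0.003,0,0,0],
    [0,0,0.0015,0.003,0,0,0],
    [0.06,0,0.007,0.003,0,0,0],
    [0.06,0,0.012,-0.037,0,0,0],
    [0.06,0,0.014,-0.07,0,0,0],
    [0.06,0,0.014,-0.07,0,0,0],
    [0.06,0,0.014,-0.07,0,0,0],
    [0.06,0,0.014,-0.07,0,0,0],
    [0.06,0,0.014,-0.07,0,0,0],
  ],
)

```text
time: 5.95
ee_pos: [0.5044, 0.0991, 0.1691]
orientation: [-3.141, -0.003, -3.084]
force: [0.1, -0.1, -0.1]
gripper_width: 0.568
grip_force: 0.0
```

```bash
python3 - <<'E'
from h import *
ims=[cv2.resize(r.grab_frame(n)[y:y+120,x:x+150,::-1],None,fx=3,fy=3,interpolation=3) for n,y,x in (("side",160,230),("scene",160,235))]
w=cv2.resize(np.ascontiguousarray(r.grab_frame("wrist")[:,:,::-1]),(384,240))
o=np.zeros((600,900,3),np.uint8);o[:360,:450]=ims[0];o[:360,450:]=ims[1];o[360:,:384]=w
cv2.imwrite("pics/d1.png",o[:, :])
cv2.imwrite("pics/d1.png",cv2.resize(o,(800,533)))
E
```

```text
(no output)
```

View pics/d1.png

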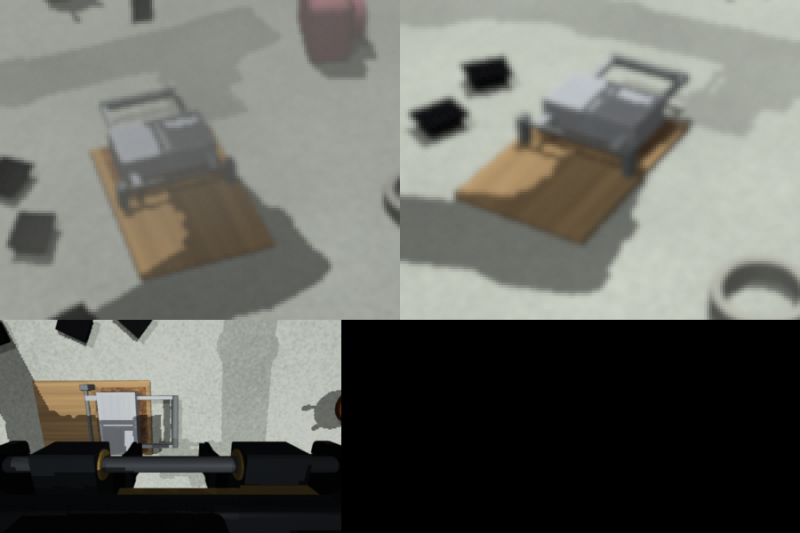

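The tray lies upside down on its stop with the handle on the +y side (wrist u≈328, against a gap centre of 318, so about 7 mm further in +y). Whether the bars came free will only show on lifting, so I'll regrasp.

>>> step_arm(
  commands=[
    [0.05,0,0.007,0.03,0,0,0],
    [0.05,0,0.007,0.06,0,0,0],
    [0.05,0,0.007,0.09,0,0,0],
    [0.05,0,0.007,0.12,0,0,0],
    [0.04,0,0.007,0.142,0,0,0],
    [0.0,0,0.007,0.142,0,0,0],
    [0.0,0,0.007,0.142,0,0,0],
    [0.0,0,0.007,0.142,0,0,0],
    [0.0,0,0.007,0.142,0,0,0],
    [0.0,0,0.007,0.142,0,0,0],
  ],
)

```text
time: 6.93
ee_pos: [0.5064, 0.1072, 0.0301]
orientation: [3.14, 0.003, -3.083]
force: [0.7, -0.2, -0.6]
gripper_width: 0.206
grip_force: 0.0
```

>>> step_arm(
  commands=[
    [0.0,0,0,0,0,0,0],
    [0.0,0,0,0,0,0,0],
    [0.0,0,0,0,0,0,0],
    [0.0,0,0,0,0,0,0],
  ],
)

```text
time: 7.27
ee_pos: [0.5062, 0.1065, 0.0297]
orientation: [3.141, 0.002, -3.084]
force: [-0.8, -1.6, 7.1]
gripper_width: 0.121
grip_force: 30.0
```

>>> step_arm(
  commands=[
    [0,0,-0.0001,-0.0051,0,0,0],
    [0,0,-0.0006,-0.0126,0,0,0],
    [0,0,-0.0018,-0.0227,0,0,0],
    [0,0,-0.0043,-0.0351,0,0,0],
    [0,0,-0.0079,-0.0472,0,0,0],
    [0,0,-0.0136,-0.0613,0,0,0],
    [0,0,-0.0207,-0.0747,0,0,0],
    [0,0,-0.0292,-0.0873,0,0,0],
    [0,0,-0.0372,-0.097,0,0,0],
    [0,0,-0.0425,-0.1025,0,0,0],
  ],
)

```text
time: 8.1
ee_pos: [0.5086, 0.0667, 0.1336]
orientation: [3.137, 0.004, -3.083]
force: [3.1, 6.4, 1.7]
gripper_width: 0.128
grip_force: 30.0
```

```bash
python3 - <<'E'
from h import *
ims=[cv2.resize(r.grab_frame(n)[y:y+130,x:x+150,::-1],None,fx=2.6,fy=2.6,interpolation=3) for n,y,x in (("side",150,230),("scene",150,235))]
w=cv2.resize(np.ascontiguousarray(r.grab_frame("wrist")[:,:,::-1]),(416,260))
o=np.zeros((598,780,3),np.uint8);o[:338,:390]=ims[0];o[:338,390:]=ims[1];o[338:,:416]=w
cv2.imwrite("pics/d2.png",o);print(r.sense()["ee_pos"])
E
```

```text
[0.5085371  0.06717364 0.13317931]
```

View pics/d2.png

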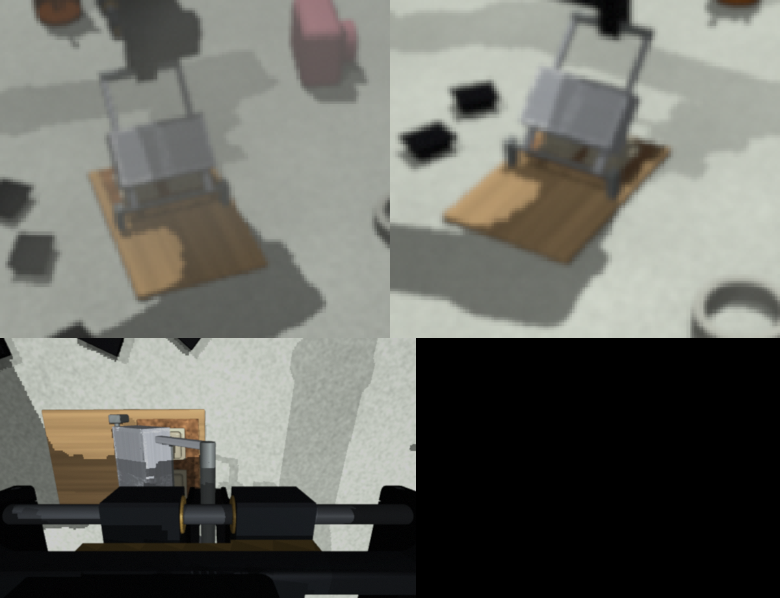

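The wrist view shows a cream bar on the cork at (178,440) and a shaded one at (180,480). I'll go on to upright and check there before turning back.

>>> step_arm(
  commands=[
    [0,0,-0.008,-0.0078,0,0,0],
    [0,0,-0.0173,-0.0148,0,0,0],
    [0,0,-0.0367,-0.0267,0,0,0],
    [0,0,-0.0577,-0.0354,0,0,0],
    [0,0,-0.0798,-0.0407,0,0,0],
    [0,0,-0.0798,-0.0407,0,0,0],
  ],
)

```text
time: 8.75
ee_pos: [0.5135, -0.0183, 0.176]
orientation: [3.14, 0.005, -3.088]
force: [-1.2, 2.0, 14.5]
gripper_width: 0.12
grip_force: 30.0
```

```bash
python3 - <<'E'
from h import *
ims=[cv2.resize(r.grab_frame(n)[y:y+130,x:x+150,::-1],None,fx=2.6,fy=2.6,interpolation=3) for n,y,x in (("side",150,230),("scene",150,235))]
w=cv2.resize(np.ascontiguousarray(r.grab_frame("wrist")[:,:,::-1]),(416,260))
o=np.zeros((598,780,3),np.uint8);o[:338,:390]=ims[0];o[:338,390:]=ims[1];o[338:,:416]=w
cv2.imwrite("pics/d3.png",o);print(r.sense()["ee_pos"])
E
```

```text
[ 0.51323464 -0.01435725  0.1754015 ]
```

View pics/d3.png

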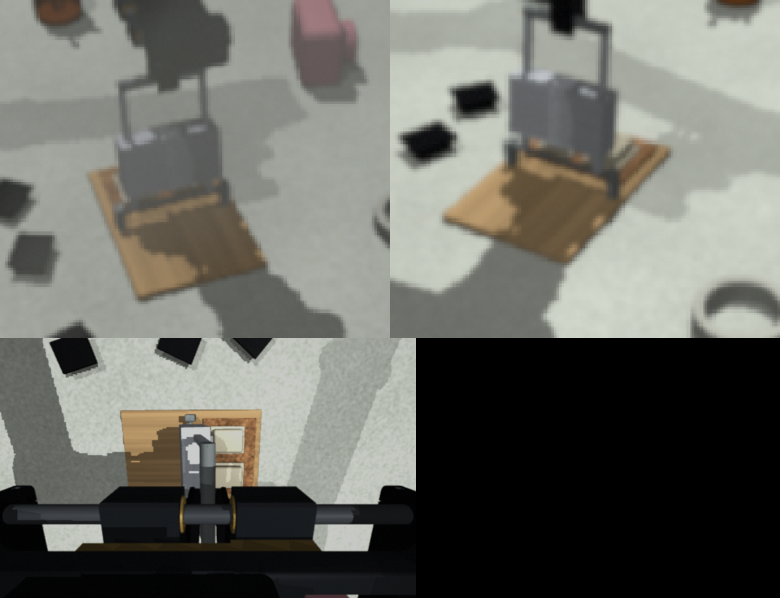

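Both cream bars lie flat on the cork (wrist (229,440) and (229,473)). Turning the emptied tray back.

>>> step_arm(
  commands=[
    [0,0,-0.0227,0.0,0,0,0],
    [0,0,-0.0454,0.002,0,0,0],
    [0,0,-0.0675,0.007,0,0,0],
    [0,0,-0.0885,0.0155,0,0,0],
    [0,0,-0.1079,0.027,0,0,0],
    [0,0,-0.1252,0.0415,0,0,0],
    [0,0,-0.1401,0.058,0,0,0],
    [0,0,-0.1515,0.0774,0,0,0],
    [0,0,-0.1606,0.0984,0,0,0],
    [0,0,-0.1606,0.0984,0,0,0],
  ],
)

```text
time: 9.73
ee_pos: [0.5215, -0.1769, 0.071]
orientation: [-3.141, 0.0, -3.085]
force: [4.2, -1.4, -0.3]
gripper_width: 0.127
grip_force: 30.0
```

>>> step_arm(
  commands=[
    [0,0,-0.003,0.012,0,0,0],
    [0,0,-0.005,0.024,0,0,0],
    [0,0,-0.0065,0.034,0,0,0],
    [0,0,-0.007,0.04,0,0,0],
    [0,0,-0.007,0.041,0,0,0],
    [0,0,-0.007,0.041,0,0,0],
  ],
)

```text
time: 10.23
ee_pos: [0.522, -0.183, 0.0316]
orientation: [-3.141, -0.0, -3.083]
force: [3.6, -4.0, -1.9]
gripper_width: 0.124
grip_force: 30.0
```

>>> step_arm(
  commands=[
    [0,0,0,0.0015,0,0,0],
    [0.05,0,0,0.0015,0,0,0],
    [0.05,0,0,0.0015,0,0,0],
    [0.05,0,0,0.0015,0,0,0],
    [0.05,0,0,0.0015,0,0,0],
    [0.05,0,0,0.0015,0,0,0],
    [0.05,0,0,0.0015,0,0,0],
    [0.05,0,0,0.0015,0,0,0],
    [0.05,0,0,0.0015,0,0,0],
  ],
)

```text
time: 10.98
ee_pos: [0.5219, -0.1824, 0.0307]
orientation: [3.141, -0.0, -3.083]
force: [-0.2, 0.4, 0.7]
gripper_width: 0.561
grip_force: 0.0
```

>>> step_arm(
  commands=[
    [0.05,0,0,-0.02,0,0,0],
    [0.05,0,0,-0.05,0,0,0],
    [0.05,0,0,-0.08,0,0,0],
    [0.05,0,0,-0.11,0,0,0],
    [0.05,0,0,-0.15,0,0,0],
    [0.05,0,0,-0.18,0,0,0],
    [0.05,0,0,-0.2,0,0,0],
    [0.05,0,0,-0.2,0,0,0],
    [0.05,0,0,-0.2,0,0,0],
  ],
)

```text
time: 11.73
ee_pos: [0.5225, -0.1828, 0.2319]
orientation: [-3.141, 0.003, -3.083]
force: [-0.3, -0.2, -0.5]
gripper_width: 0.573
grip_force: 0.0
```

```bash
python3 - <<'E'
from h import *
ims=[cv2.resize(r.grab_frame(n)[y:y+130,x:x+150,::-1],None,fx=2.6,fy=2.6,interpolation=3) for n,y,x in (("side",150,230),("scene",150,235))]
w=cv2.resize(np.ascontiguousarray(r.grab_frame("wrist")[:,:,::-1]),(416,260))
o=np.zeros((598,780,3),np.uint8);o[:338,:390]=ims[0];o[:338,390:]=ims[1];o[338:,:416]=w
cv2.imwrite("pics/d4.png",o);s=r.sense();print(s["ee_pos"],s["force"],s["time"])
E
```

```text
[ 0.52102958 -0.1822186   0.22913566] [ 0.42530661  0.21068051 -0.58420168] 11.8833
```

View pics/d4.png

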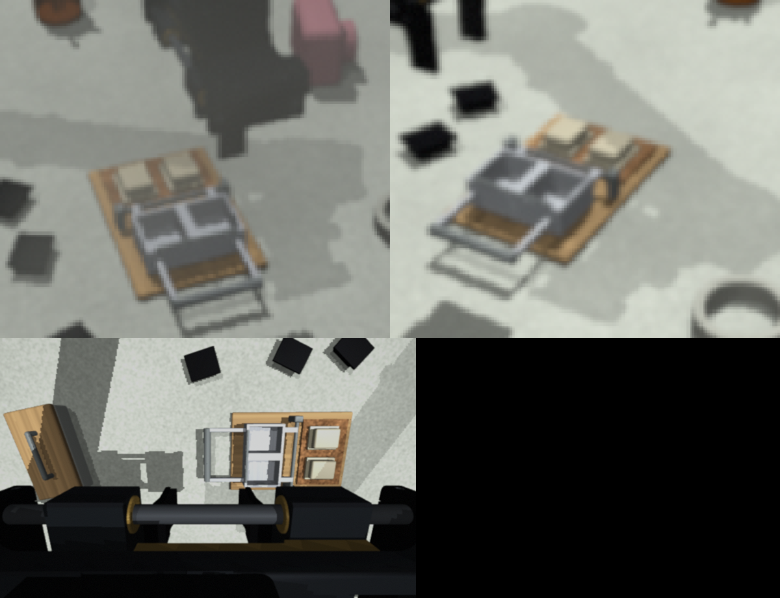

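The empty tray is back at its start, both bars lie flat on the cork (wrist (324,438) and (322,468)), and the hand is clear of everything.

```bash
python3 -c "
from cell import r
print(r.sign_off())"
```

```text
the job is handed in; nothing more can be done
None
```

The mould was turned over and rapped once, and both bars dropped out and lie flat on the cork. The empty tray is back where it started, nothing else on the desk was touched as far as the pictures show, and the job was handed in at about 12 s.

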